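# Feel out the shelf clamps and flag the loose one

## Robot

A 6-joint arm with a two-finger parallel gripper is mounted at the origin on the work surface. World frame = base frame: x ahead of the robot, y to its left, z up, the work surface at z = 0. Lengths are in m, angles in rad, forces in N, time in s.
With the tool pointing down it reaches from about 0.35 to 0.875 m from the base axis. Payload 4.2 kg.
Tool frame: the origin (TCP) lies at the very end of the fingers, on their centre line; the grasp point (between the pads) lies 19 mm behind it; z points along the fingers, y is the line along which they close (so a half turn about z gives the same grasp; the last joint's range is limited). The gripper opens to 87 mm and grips with 3 to 60 N. Pads are 19 mm wide; open, the fingers measure 117 mm over their backs; the gripper's body (75 mm by 190 mm) begins 51 mm behind the grasp point.
Start: joints at [-0.945, 0.385, 0.008, 0, -1.194, -0.259], TCP at [0.224, -0.583, 0.223] pointing down, gripper open.
Joint ranges: [-3.14, 3.14], [-1.21, 2.06], [-1.07, 1.41], [-3.16, 2.05], [-2.99, -0.16], [-3.1, 3.1]. Speed limits (rad/s): [2.79, 2.79, 3.14, 3.14, 3.14, 3.14].

## Interface

Orientations are given as a unit quaternion [w, x, y, z].
In Python, from rig import r gives the robot as it stands. The module is installed in compiled form; this text tells all that it offers.
- The arm moves only by the tool move_arm, never from a script. Its argument "steps" is a list of rows, each an object of numbers: "grip": the closure, from -1 (fully open) to 1 (shut); "dx", "dy", "dz": the shift along the tool's x, y, z in m; "yaw": the turn about the tool's z in degrees. A call has 1 to 10 rows; each row shifts and turns the commanded pose from where the row before left it, along the tool's axes as they then stand; what a row does not reach is not made up. A row lasts 1/8 s, in which the tool goes at most 62.5 mm and 10.7 degrees, less where a joint would pass 70% of its speed; a pose out of reach is approached as far as the arm can. A call is refused whole if a number of a shift passes 0.0625 or a number of a turn 10.7, either way. A call with a gripper value outside its range is refused whole. The fingers move at their own pace and stop on an object; the grip force is fixed at half the most. Time passes only in rows, so rows that do not move let the fingers close. It gives the time, the measured TCP pose, the force, the opening and the grip force at its end, in the units of the state.
- r.get_state(): the state, without advancing time (a new reading comes with each control period).
- r.read_camera(name): name is "scene" or "top" or "wrist"; returns the picture (384x512x3 uint8, red, green, blue); there is no depth.
- r.camera_model(name): a dict with "fx", "fy", "cx", "cy" (pixels), "dist" ([k1, k2, p1, p2, k3] as OpenCV has them; the pictures are not rectified), "rvec" (rotation vector, rad) and "tvec" (3), from world to camera coordinates, as OpenCV has them; the wrist camera has in their place "tool_from_camera" (4x4, takes a point from camera to tool coordinates, whose origin is the TCP and whose axes are the flange's). Camera axes: x right, y down, z forward; pixel columns grow to the right and rows downward; lengths in m; the calibration is good to about 2 mm. A picture is of the moment at which its call begins: read the wrist's pose just before it. camera_model takes no time and is no camera call.
- r.close_job(): hands the job in; it is judged then, once.
The state is a dict: "time": time; "q": joint angles; "qvel": joint speeds; "joint_efforts": joint torques, N m; "tool_pos": TCP position; "orientation": TCP orientation; "wrist_force": force on the tool from outside, world axes, zero at the start; "wrist_torque": the same for the moment, N m; "opening": finger opening in m; "finger_force": force on a finger pad.
Only numpy, scipy, OpenCV 4.12 (cv2) and the standard library are available. Lean on these libraries where they do the work, as an engineer would, in place of code of your own. Each camera call takes 0.05 s, during which the arm holds its last target. There are 200 camera calls.

## Task

One of the four clamp levers on the glass shelf's front rail has worked loose: find it by feel, pressing sideways on the orange knobs in the tightening direction (clockwise from above) up to about 15 N and never pressing on a clamp with more than 25 N. A tight lever does not budge; turn the loose one on by about 15 degrees to be sure (at least 8, never past 30, and never back), then put the red marker pin upright and fully home into the hole of that clamp and let go. Leave the green pin and everything else standing around alone.

Things in the scene. Friction and masses are not known exactly. Their poses are not given: they have to be found in the camera images.
- clamp_a: one of four identical-looking aluminium clamps (which is loose cannot be seen), fixed on the shelf's front rail, base 105 x 42 mm. Origin: on the lever's turning axis at the base's underside, 30 mm above the counter. x points from that axis to the clamp's marker hole, z up; the lever points to -x at joint value 0. Hub top 64 mm above the counter
- lever_a (a joint): clamp_a's black lever, rad: 0 at the start, grows clockwise from above (tightening, knob towards clamp +y). Dry friction holds it anywhere: a tight one holds 25 N and more at the knob, the loose one turns at 6 to 8 N (0.35 N m). Upright orange knob 16 mm across, 50 mm from the axis, clear from 63 to 96 mm above the counter (lever arm below it)
- clamp_a_hole (a point): centre of the mouth of the clamp's marker hole: 15 mm across, chamfered by 3 mm, 24 mm deep, 60 mm from the lever axis along the clamp's x, its mouth 60 mm above the counter in a 40 x 42 mm block
- clamp_b: one of four identical-looking aluminium clamps (which is loose cannot be seen), fixed on the shelf's front rail, base 105 x 42 mm. Origin: on the lever's turning axis at the base's underside, 30 mm above the counter. x points from that axis to the clamp's marker hole, z up; the lever points to -x at joint value 0. Hub top 64 mm above the counter
- lever_b (a joint): clamp_b's black lever, rad: 0 at the start, grows clockwise from above (tightening, knob towards clamp +y). Dry friction holds it anywhere: a tight one holds 25 N and more at the knob, the loose one turns at 6 to 8 N (0.35 N m). Upright orange knob 16 mm across, 50 mm from the axis, clear from 63 to 96 mm above the counter (lever arm below it)
- clamp_b_hole (a point): centre of the mouth of the clamp's marker hole: 15 mm across, chamfered by 3 mm, 24 mm deep, 60 mm from the lever axis along the clamp's x, its mouth 60 mm above the counter in a 40 x 42 mm block
- clamp_c: one of four identical-looking aluminium clamps (which is loose cannot be seen), fixed on the shelf's front rail, base 105 x 42 mm. Origin: on the lever's turning axis at the base's underside, 30 mm above the counter. x points from that axis to the clamp's marker hole, z up; the lever points to -x at joint value 0. Hub top 64 mm above the counter
- lever_c (a joint): clamp_c's black lever, rad: 0 at the start, grows clockwise from above (tightening, knob towards clamp +y). Dry friction holds it anywhere: a tight one holds 25 N and more at the knob, the loose one turns at 6 to 8 N (0.35 N m). Upright orange knob 16 mm across, 50 mm from the axis, clear from 63 to 96 mm above the counter (lever arm below it)
- clamp_c_hole (a point): centre of the mouth of the clamp's marker hole: 15 mm across, chamfered by 3 mm, 24 mm deep, 60 mm from the lever axis along the clamp's x, its mouth 60 mm above the counter in a 40 x 42 mm block
- clamp_d: one of four identical-looking aluminium clamps (which is loose cannot be seen), fixed on the shelf's front rail, base 105 x 42 mm. Origin: on the lever's turning axis at the base's underside, 30 mm above the counter. x points from that axis to the clamp's marker hole, z up; the lever points to -x at joint value 0. Hub top 64 mm above the counter
- lever_d (a joint): clamp_d's black lever, rad: 0 at the start, grows clockwise from above (tightening, knob towards clamp +y). Dry friction holds it anywhere: a tight one holds 25 N and more at the knob, the loose one turns at 6 to 8 N (0.35 N m). Upright orange knob 16 mm across, 50 mm from the axis, clear from 63 to 96 mm above the counter (lever arm below it)
- clamp_d_hole (a point): centre of the mouth of the clamp's marker hole: 15 mm across, chamfered by 3 mm, 24 mm deep, 60 mm from the lever axis along the clamp's x, its mouth 60 mm above the counter in a 40 x 42 mm block
- red_pin: marker pin: steel stem 12 mm across and 22 mm long, red round head 22 mm across and 34 mm tall above it, 56 mm and 40 g in all. Origin: centre of the stem's lower end, z up along the pin. Starts upright in the pin block, head resting on it 30 mm above the counter. In a clamp's hole it is fully home when the head rests on the block (stem end 22 mm below the hole's mouth)
- green_pin: marker pin: steel stem 12 mm across and 22 mm long, green round head 22 mm across and 34 mm tall above it, 56 mm and 40 g in all. Origin: centre of the stem's lower end, z up along the pin. Starts upright in the pin block, head resting on it 30 mm above the counter, 60 mm from the red one. A bystander
- pin_block: fixed wooden block 100 x 44 x 30 mm on the counter with two 15 mm holes on its long (x) axis: red pin at x = +30 mm, green pin at -30 mm. Origin: centre of its underside
- shelf: fixed low glass shelf with a stainless front rail, 50 mm wide, 660 mm long (y), 30 mm tall, the glass behind it (+x) equally high. Origin: under the middle of the rail
- tray_truffles: clear tray 100 x 150 x 26 mm of dark truffles standing on the glass, origin at its underside. A bystander
- tray_orange: clear tray 100 x 150 x 26 mm of orange bonbons standing on the glass, origin at its underside. A bystander
- tray_squares: clear tray 100 x 150 x 26 mm of brown chocolate squares standing on the glass, origin at its underside. A bystander
- gift_box: dark and blue gift box with a gold band, 104 x 79 x 41 mm, on the counter, origin at its underside. A bystander
- spatula: spatula lying on the counter. A bystander

How it is judged:
By the outcome, as a careful person would: the job done as asked, in the order asked, and still so for the second after the job is handed in, with the robot touching nothing.
It also fails if it takes over 72 s, if anything falls off the work surface, if the arm or the gripper's body presses on something with over 40 N, if the wrist force passes 120 N, or if a joint passes its speed limit or range.

## Working session

There is one attempt and no reset: what is moved stays moved. The work goes in short steps, Python scripts to look and compute and a tool call to move; the robot and the scene stay as the last step left them, time stands still between calls to the robot, and variables do not carry over. Pictures are saved under pics/ and viewed, at most 10 in all, crops included, and the job is handed in when it is done.

Besides the shell and the picture viewer there is one more tool, called after "Emit:" as a command line: name --argument value ..., lists and objects as JSON in quotes. move_arm: Moves the arm, as the interface text tells. Its arguments: {"type":"object","properties":{"steps":{"type":"array","items":{"type":"object","properties":{"grip":{"type":"number"},"dx":{"type":"number"},"dy":{"type":"number"},"dz":{"type":"number"},"yaw":{"type":"number"}}}}},"required":["steps"]}

```bash
mkdir -p pics; python3 - <<'E'
from rig import r
import cv2
for n in("top","scene"):
    im=r.read_camera(n); cv2.imwrite(f"pics/{n}0.png",im[:,:,::-1]); m=r.camera_model(n); print(n,{k:[round(float(v),4) for v in __import__('numpy').ravel(m[k])] for k in m})
s=r.get_state(); print(s)
print(r.camera_model("wrist"))
E
```

```text
top {'fx': [350.4775], 'fy': [350.4775], 'cx': [259.1002], 'cy': [191.3814], 'dist': [0.0246, 0.0, 0.0, 0.0, 0.0], 'rvec': [2.1683, -2.2135, 0.081], 'tvec': [0.0162, 0.5046, 0.923]}
scene {'fx': [365.0511], 'fy': [365.0511], 'cx': [247.9829], 'cy': [185.6829], 'dist': [-0.0853, 0.0, 0.0, 0.0, 0.0], 'rvec': [1.2602, 2.0305, -1.1261], 'tvec': [0.2441, -0.1772, 1.3833]}
{'time': 0.1, 'q': array([-9.45421566e-01,  3.85480217e-01,  6.76967886e-03, -4.06162382e-04,
       -1.19403236e+00, -2.58601416e-01]), 'qvel': array([ 0.00173816, -0.00245126,  0.00397752,  0.00236733,  0.00133489,
        0.0008767 ]), 'joint_efforts': array([-6.91547993e-04, -3.91688919e+01,  1.87935072e+01,  4.23200548e+00,
        1.34664660e-02, -7.45407874e-05]), 'tool_pos': array([ 0.22394154, -0.58292242,  0.22157576]), 'orientation': array([-2.45686162e-04, -1.82286762e-01,  9.83244910e-01,  9.60497744e-04]), 'wrist_force': array([-0.33235159, -0.56756052, -0.37424677]), 'wrist_torque': array([ 0.02118047, -0.00645733, -0.03861196]), 'finger_force': 0.0, 'opening': 0.08694072919200589}
{'fx': 339.73958742176836, 'fy': 339.73958742176836, 'cx': 255.4060665506622, 'cy': 185.86004539883132, 'dist': array([-0.06513323,  0.        ,  0.        ,  0.        ,  0.        ]), 'tool_from_camera': array([[-5.13102280e-05, -9.63041872e-01, -2.69351720e-01,
         7.34163742e-02],
       [ 9.99999892e-01, -1.73747321e-04,  4.30722042e-04,
        -5.61161802e-04],
       [-4.61602502e-04, -2.69351669e-01,  9.63041778e-01,
        -1.61912775e-01],
       [ 0.00000000e+00,  0.00000000e+00,  0.00000000e+00,
         1.00000000e+00]])}
```

View pics/top0.png

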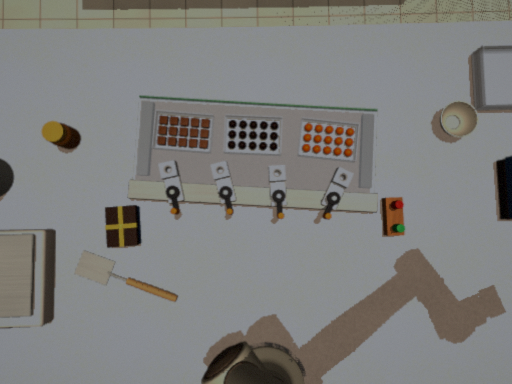

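View pics/scene0.png

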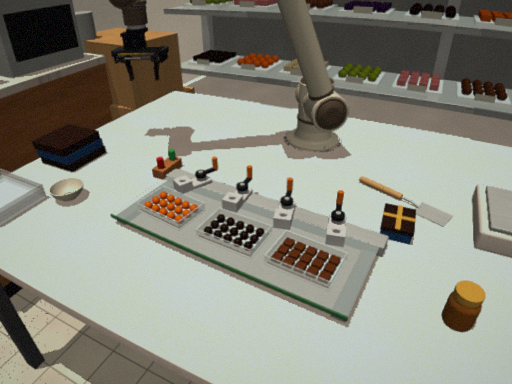

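The top view shows knobs near (175,210), (230,211), (281,215), (327,215), holes near (168,170), (220,170), (277,172), (343,177), the red pin at (398,205) and the green pin at (400,228). I'll zoom in to refine these.

```bash
python3 - <<'E'
import cv2,numpy as np
t=cv2.imread("pics/top0.png"); s=cv2.imread("pics/scene0.png")
a=cv2.resize(t[155:240,150:416],(798,255),interpolation=cv2.INTER_CUBIC)
b=cv2.resize(s[145:245,150:350],(640,320),interpolation=cv2.INTER_CUBIC)
c=np.zeros((580,800,3),np.uint8); c[:255,:798]=a; c[258:578,:640]=b
cv2.imwrite("pics/z.png",c)
for n,im in(("top",t),("scene",s)):
    h=cv2.cvtColor(im,cv2.COLOR_BGR2HSV)
    for nm,lo,hi in(("or",(7,190,110),(20,255,255)),("red",(0,200,90),(4,255,255)),("gr",(50,150,60),(80,255,255))):
        k,_,st,ce=cv2.connectedComponentsWithStats(cv2.inRange(h,lo,hi))
        print(n,nm,[(st[i].tolist(),ce[i].round(1).tolist()) for i in range(1,k) if st[i][4]>12 and 150<ce[i][0]<420 and 140<ce[i][1]<240])
E
```

```text
top or [([336, 138, 6, 6, 31], [338.4, 140.5]), ([346, 139, 6, 6, 31], [348.6, 141.5]), ([303, 145, 7, 6, 32], [305.8, 147.3]), ([314, 146, 6, 6, 32], [316.5, 148.5]), ([324, 147, 7, 6, 31], [326.7, 149.5]), ([334, 148, 7, 7, 32], [337.3, 150.7]), ([345, 149, 6, 7, 32], [347.6, 151.8]), ([386, 199, 10, 11, 32], [388.8, 202.4]), ([171, 208, 5, 5, 19], [173.4, 210.3]), ([227, 209, 5, 5, 24], [229.1, 210.9]), ([387, 211, 7, 8, 18], [389.4, 214.1]), ([278, 213, 5, 5, 20], [280.1, 215.0]), ([326, 213, 4, 5, 18], [327.5, 215.2]), ([387, 213, 15, 16, 85], [394.2, 219.6])]
top red [([395, 201, 8, 7, 41], [398.6, 204.1])]
top gr [([396, 224, 8, 8, 46], [399.7, 228.0])]
scene or [([213, 157, 3, 11, 22], [214.0, 162.0]), ([248, 166, 3, 11, 28], [248.9, 170.6]), ([288, 178, 4, 12, 35], [289.2, 183.3]), ([338, 191, 5, 13, 45], [339.8, 196.3]), ([160, 192, 37, 18, 162], [176.9, 200.6]), ([153, 197, 36, 19, 171], [169.7, 205.5]), ([145, 202, 37, 19, 168], [162.6, 210.7])]
scene red [([157, 158, 5, 10, 28], [159.0, 161.6])]
scene gr [([169, 150, 6, 10, 47], [171.4, 154.4])]
```

View pics/z.png

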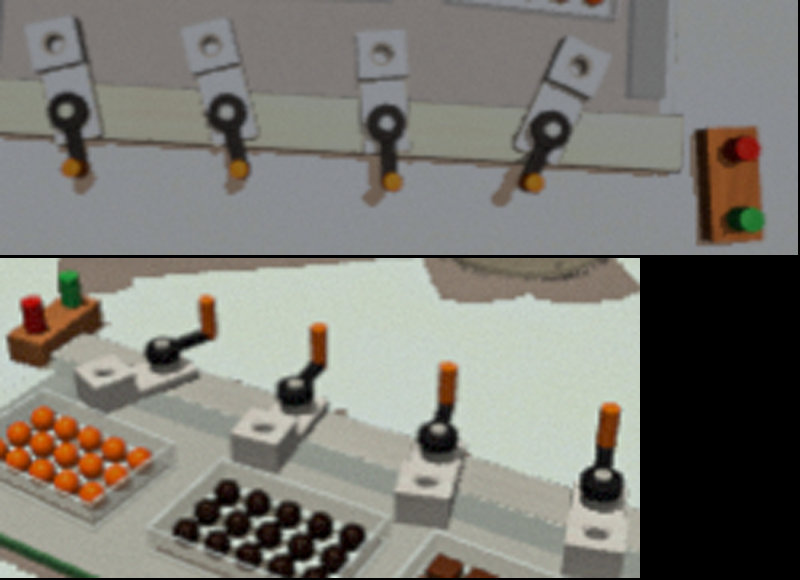

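The zoom shows four clamps, with holes at zoom (55,43), (210,44), (383,54), (580,66), hubs at (68,111), (227,113), (386,124), (549,131), and the knobs below them towards the robot. In the scene crop, the holes are at (103,372), (265,428), (427,481), (597,534), running from right to left in the top view.

```bash
cat > h.py <<'E'
import cv2,numpy as np
from rig import r
from scipy.optimize import least_squares
def proj(n,P):
    m=r.camera_model(n);K=np.array([[m['fx'],0,m['cx']],[0,m['fy'],m['cy']],[0,0,1]])
    return cv2.projectPoints(np.float64(P).reshape(-1,1,3),np.float64(m['rvec']),np.float64(m['tvec']),K,np.float64(m['dist']))[0][:,0]
def fit(f,obs,x0):  # f(p)->{n:pts}; obs {n:px}
    return least_squares(lambda p:np.concatenate([(proj(n,f(p)[n])-obs[n]).ravel() for n in obs]),x0)
E
python3 - <<'E'
from h import *
T=lambda u,v:(150+(u+.5)/3-.5,155+(v+.5)/3-.5)
S=lambda u,v:(150+(u+.5)/3.2-.5,145+(v-258+.5)/3.2-.5)
th=[T(55,43),T(210,44),T(383,54),T(580,66)];tu=[T(68,111),T(227,113),T(386,124),T(549,131)];tk=[T(72,168),T(238,169),T(392,182),T(534,183)]
sh=[S(597,534),S(427,481),S(265,428),S(103,372)];sk=[(339.8,196.3),(289.2,183.3),(248.9,170.6),(214,162)]
for i in range(4):
    def f(p):
        c,s=np.cos(p[2]),np.sin(p[2]); g=lambda d,z:(p[0]+d*c,p[1]+d*s,z)
        H=g(.06,.06);
        return dict(top=[H,g(0,.066),g(-.05,.092)],scene=[H,g(-.05,.080)])
    q=fit(f,dict(top=[th[i],tu[i],tk[i]],scene=[sh[i],sk[i]]),[.5,.2-.13*i,0]); x,y,a=q.x
    print("abcd"[i],q.x.round(4),np.degrees(a).round(1),"knob",(x-.05*np.cos(a)).round(4),(y-.05*np.sin(a)).round(4),"hole",(x+.06*np.cos(a)).round(4),(y+.06*np.sin(a)).round(4),"res",q.fun.round(1))
for nm,o in(("red",dict(top=[(398.6,204.1)],scene=[(159,161.6)])),("green",dict(top=[(399.7,228)],scene=[(171.4,154.4)]))):
    q=fit(lambda p:dict(top=[(p[0],p[1],.058)],scene=[(p[0],p[1],.048)]),o,[.5,-.35]);print(nm,q.x.round(4),q.fun.round(1))
m=r.camera_model("top");R=cv2.Rodrigues(m['rvec'])[0];print(-R.T@m['tvec'])
E
```

```text
a [0.5061 0.2269 0.2061] 11.8 knob 0.4571 0.2167 hole 0.5648 0.2392 res [-0.5 -0.3 -0.4 -0.3 -0.1 -0.2 -0.3 -1.4 -0.2  0. ]
b [0.5021 0.0922 0.2366] 13.6 knob 0.4535 0.0805 hole 0.5605 0.1063 res [-0.1  0.1 -0.1 -0.5  0.3 -0.2  0.  -0.8  0.4 -0.1]
c [ 0.4899 -0.0432  0.0431] 2.5 knob 0.4399 -0.0454 hole 0.5498 -0.0406 res [-0.4 -0.3  0.3 -0.4  0.3 -0.1 -0.  -1.   0.6  0.1]
d [ 0.482  -0.183  -0.4573] -26.2 knob 0.4371 -0.1609 hole 0.5358 -0.2095 res [-0.2 -0.2  1.1 -0.8  0.1 -0.2  0.7 -0.6  0.9 -0.2]
red [ 0.463  -0.3509] [ 0.6 -0.3  0.8  0.4]
green [ 0.4023 -0.3497] [ 0.1 -0.3  0.3 -0.4]
[0.4423136  0.01322355 0.95444201]
```

Emit:
move_arm --steps '[{"yaw": 9.44,"grip": 1},{"yaw": 9.44,"grip": 1},{"yaw": 9.44,"grip": 1},{"yaw": 9.44,"grip": 1},{"yaw": 9.44,"grip": 1}]'

```text
invalid input at $.steps[0]: expected keys grip, dx, dy, dz, yaw
```

Emit:
move_arm --steps '[{"dy": 0.0547,"dz": 0.011,"dx": -0.0006,"grip": 1},{"dy": 0.0547,"dz": 0.011,"dx": -0.0006,"grip": 1},{"dy": 0.0547,"dz": 0.011,"dx": -0.0006,"grip": 1},{"dy": 0.0547,"dz": 0.011,"dx": -0.0006,"grip": 1},{"dy": 0.0547,"dz": 0.011,"dx": -0.0006,"grip": 1},{"dy": 0.0547,"dz": 0.011,"dx": -0.0006,"grip": 1},{"dy": 0.0547,"dz": 0.011,"dx": -0.0006,"grip": 1},{"dy": 0.0547,"dz": 0.011,"dx": -0.0006,"grip": 1},{"grip": 1},{"grip": 1}]'

```text
invalid input at $.steps[0]: expected keys grip, dx, dy, dz, yaw
```

```bash
cat >> h.py <<'E'
from scipy.spatial.transform import Rotation as Ro
def st():
    s=r.get_state();R=Ro.from_quat(np.roll(s['orientation'],-1)).as_matrix()
    return s,R
def go(x,y,z):
    s,R=st();print("t",round(s['time'],2),"tcp",s['tool_pos'].round(4),"yang",np.degrees(np.arctan2(R[1,1],R[0,1])).round(2),"F",s['wrist_force'].round(2),"op",round(s['opening'],4),"d tool",(R.T@(np.array([x,y,z])-s['tool_pos'])).round(4))
E
python3 -c "
from h import *
go(.4216,-.1923,.072)
im=r.read_camera('wrist');cv2.imwrite('pics/w1.png',im[:,:,::-1])"
```

```text
t 0.1 tcp [ 0.2239 -0.5829  0.2216] yang 111.01 F [-0.33 -0.57 -0.37] op 0.0869 d tool [-0.3246  0.2935  0.1501]
```

View pics/w1.png

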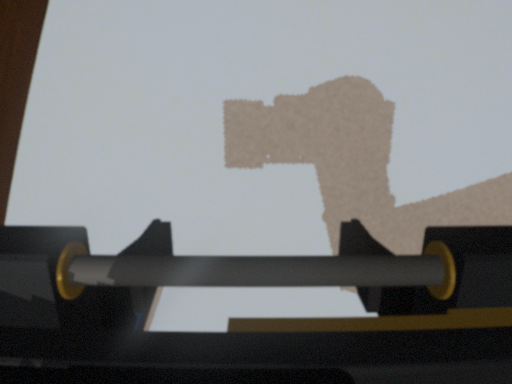

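Both moves were refused because every row needs all five keys, so this wrist picture shows only the empty counter and the open fingers. I'll send them again.

Emit:
move_arm --steps '[{"dx": 0,"dy": 0,"dz": 0,"yaw": 9.44,"grip": 1},{"dx": 0,"dy": 0,"dz": 0,"yaw": 9.44,"grip": 1},{"dx": 0,"dy": 0,"dz": 0,"yaw": 9.44,"grip": 1},{"dx": 0,"dy": 0,"dz": 0,"yaw": 9.44,"grip": 1},{"dx": 0,"dy": 0,"dz": 0,"yaw": 9.44,"grip": 1}]'

```text
time: 0.78
tool_pos: [0.2241, -0.5832, 0.2221]
orientation: [-0.0, 0.229, 0.973, 0.0]
wrist_force: [-0.6, 0.5, 0.8]
opening: 0.045
finger_force: 0.0
```

Emit:
move_arm --steps '[{"dy": 0.0547,"dz": 0.011,"dx": -0.0006,"yaw": 0,"grip": 1},{"dy": 0.0547,"dz": 0.011,"dx": -0.0006,"yaw": 0,"grip": 1},{"dy": 0.0547,"dz": 0.011,"dx": -0.0006,"yaw": 0,"grip": 1},{"dy": 0.0547,"dz": 0.011,"dx": -0.0006,"yaw": 0,"grip": 1},{"dy": 0.0547,"dz": 0.011,"dx": -0.0006,"yaw": 0,"grip": 1},{"dy": 0.0547,"dz": 0.011,"dx": -0.0006,"yaw": 0,"grip": 1},{"dy": 0.0547,"dz": 0.011,"dx": -0.0006,"yaw": 0,"grip": 1},{"dy": 0.0547,"dz": 0.011,"dx": -0.0006,"yaw": 0,"grip": 1},{"dx": 0,"dy": 0,"dz": 0,"yaw": 0,"grip": 1},{"dx": 0,"dy": 0,"dz": 0,"yaw": 0,"grip": 1}]'

```text
time: 2.02
tool_pos: [0.4214, -0.1927, 0.1345]
orientation: [-0.0, 0.226, 0.974, -0.0]
wrist_force: [0.4, -0.3, 0.0]
opening: 0.0005
finger_force: 0.0
```

```bash
python3 -c "
from h import *
go(.4216,-.1923,.072)
im=r.read_camera('wrist');cv2.imwrite('pics/w2.png',im[:,:,::-1])"
```

```text
t 2.02 tcp [ 0.4214 -0.1927  0.1345] yang 63.86 F [ 0.38 -0.28  0.02] op 0.0005 d tool [-0.      0.0004  0.0625]
```

View pics/w2.png

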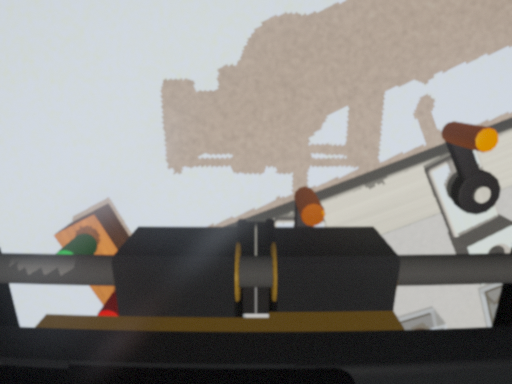

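The wrist view shows the closed fingers at the centre and knob d at (312,213), about 35 mm to the tool's +y side, as I calculated. I'll go down and start pressing.

Emit:
move_arm --steps '[{"dx": 0,"dy": 0,"dz": 0.031,"yaw": 0,"grip": 1},{"dx": 0,"dy": 0,"dz": 0.031,"yaw": 0,"grip": 1},{"dx": 0,"dy": 0.004,"dz": 0,"yaw": 0,"grip": 1},{"dx": 0,"dy": 0.004,"dz": 0,"yaw": 0,"grip": 1},{"dx": 0,"dy": 0.001,"dz": 0,"yaw": 0,"grip": 1},{"dx": 0,"dy": 0,"dz": 0,"yaw": 0,"grip": 1}]'

```text
time: 2.82
tool_pos: [0.4262, -0.1847, 0.0735]
orientation: [0.001, 0.226, 0.974, 0.0]
wrist_force: [0.4, 1.2, -0.0]
opening: 0.0003
finger_force: 0.0
```

Emit:
move_arm --steps '[{"dx": 0,"dy": 0.001,"dz": 0,"yaw": 0,"grip": 1},{"dx": 0,"dy": 0.001,"dz": 0,"yaw": 0,"grip": 1},{"dx": 0,"dy": 0,"dz": 0,"yaw": 0,"grip": 1}]'

```text
time: 3.2
tool_pos: [0.4265, -0.1829, 0.0726]
orientation: [0.0, 0.226, 0.974, -0.0]
wrist_force: [0.3, -0.4, 0.2]
opening: 0.0
finger_force: 0.0
```

Emit:
move_arm --steps '[{"dx": 0,"dy": 0.001,"dz": 0,"yaw": 0,"grip": 1},{"dx": 0,"dy": 0.001,"dz": 0,"yaw": 0,"grip": 1},{"dx": 0,"dy": 0,"dz": 0,"yaw": 0,"grip": 1}]'

```text
time: 3.58
tool_pos: [0.4273, -0.1811, 0.0725]
orientation: [-0.0, 0.226, 0.974, -0.0]
wrist_force: [0.2, 0.4, 1.2]
opening: 0.0007
finger_force: 0.0
```

Emit:
move_arm --steps '[{"dx": 0,"dy": 0.001,"dz": 0,"yaw": 0,"grip": 1},{"dx": 0,"dy": 0.001,"dz": 0,"yaw": 0,"grip": 1},{"dx": 0,"dy": 0,"dz": 0,"yaw": 0,"grip": 1}]'

```text
time: 3.95
tool_pos: [0.4282, -0.1793, 0.0726]
orientation: [0.0, 0.226, 0.974, 0.0]
wrist_force: [-0.2, 0.9, 0.5]
opening: 0.0007
finger_force: 0.0
```

Emit:
move_arm --steps '[{"dx": 0,"dy": 0.001,"dz": 0,"yaw": 0,"grip": 1},{"dx": 0,"dy": 0.001,"dz": 0,"yaw": 0,"grip": 1},{"dx": 0,"dy": 0,"dz": 0,"yaw": 0,"grip": 1}]'

```text
time: 4.32
tool_pos: [0.4291, -0.1775, 0.0726]
orientation: [0.0, 0.226, 0.974, 0.0]
wrist_force: [-0.1, -0.3, 0.9]
opening: 0.0004
finger_force: 0.0
```

Emit:
move_arm --steps '[{"dx": 0,"dy": 0.001,"dz": 0,"yaw": 0,"grip": 1},{"dx": 0,"dy": 0,"dz": 0,"yaw": 0,"grip": 1}]'

```text
time: 4.58
tool_pos: [0.4296, -0.1766, 0.0726]
orientation: [0.0, 0.226, 0.974, 0.0]
wrist_force: [0.5, 0.0, 0.4]
opening: 0.0005
finger_force: 0.0
```

Emit:
move_arm --steps '[{"dx": 0,"dy": 0.001,"dz": 0,"yaw": 0,"grip": 1},{"dx": 0,"dy": 0,"dz": 0,"yaw": 0,"grip": 1}]'

```text
time: 4.82
tool_pos: [0.4297, -0.1759, 0.0725]
orientation: [-0.0, 0.226, 0.974, -0.0]
wrist_force: [-0.9, -2.3, -0.8]
opening: 0.0008
finger_force: 0.9
```

Emit:
move_arm --steps '[{"dx": 0,"dy": 0.0008,"dz": 0,"yaw": 0,"grip": 1},{"dx": 0,"dy": 0,"dz": 0,"yaw": 0,"grip": 1}]'

```text
time: 5.08
tool_pos: [0.4298, -0.1756, 0.0725]
orientation: [-0.0, 0.226, 0.974, -0.0]
wrist_force: [-0.8, -4.8, -0.3]
opening: 0.0005
finger_force: 2.5
```

Emit:
move_arm --steps '[{"dx": 0,"dy": 0.0008,"dz": 0,"yaw": 0,"grip": 1},{"dx": 0,"dy": 0,"dz": 0,"yaw": 0,"grip": 1}]'

```text
time: 5.32
tool_pos: [0.4299, -0.1754, 0.0725]
orientation: [-0.001, 0.226, 0.974, -0.001]
wrist_force: [-1.4, -7.5, 0.3]
opening: 0.0003
finger_force: 3.9
```

Emit:
move_arm --steps '[{"dx": 0,"dy": 0.001,"dz": 0,"yaw": 0,"grip": 1},{"dx": 0,"dy": 0.0008,"dz": 0,"yaw": 0,"grip": 1},{"dx": 0,"dy": 0,"dz": 0,"yaw": 0,"grip": 1}]'

```text
time: 5.7
tool_pos: [0.4299, -0.1751, 0.0725]
orientation: [-0.001, 0.226, 0.974, -0.002]
wrist_force: [-2.6, -16.9, -1.4]
opening: 0.0002
finger_force: 7.6
```

Clamp d held 17 N without moving, so it is tight. Next is c.

Emit:
move_arm --steps '[{"dx": 0,"dy": -0.0145,"dz": 0,"yaw": 0,"grip": 1},{"dx": 0,"dy": 0,"dz": -0.05,"yaw": 0,"grip": 1},{"dx": 0,"dy": 0,"dz": 0,"yaw": -9.55,"grip": 1},{"dx": 0,"dy": 0,"dz": 0,"yaw": -9.55,"grip": 1},{"dx": 0,"dy": 0,"dz": 0,"yaw": -9.55,"grip": 1},{"dx": -0.0068,"dy": 0.0383,"dz": 0,"yaw": 0,"grip": 1},{"dx": -0.0068,"dy": 0.0383,"dz": 0,"yaw": 0,"grip": 1},{"dx": -0.0068,"dy": 0.0383,"dz": 0,"yaw": 0,"grip": 1},{"dx": 0,"dy": 0,"dz": 0,"yaw": 0,"grip": 1}]'

```text
time: 6.82
tool_pos: [0.441, -0.0681, 0.1228]
orientation: [0.001, -0.023, 1.0, 0.0]
wrist_force: [-0.3, -0.1, -0.7]
opening: 0.0003
finger_force: 0.0
```

```bash
python3 -c "
from h import *
go(.4409,-.0674,.0725)"
```

```text
t 6.83 tcp [ 0.441  -0.0681  0.1228] yang 92.67 F [-0.28 -0.13 -0.66] op 0.0003 d tool [0.0002 0.0007 0.0503]
```

Emit:
move_arm --steps '[{"dx": 0,"dy": 0,"dz": 0.025,"yaw": 0,"grip": 1},{"dx": 0,"dy": 0,"dz": 0.025,"yaw": 0,"grip": 1},{"dx": 0,"dy": 0,"dz": 0,"yaw": 0,"grip": 1},{"dx": 0,"dy": 0.001,"dz": 0,"yaw": 0,"grip": 1},{"dx": 0,"dy": 0.001,"dz": 0,"yaw": 0,"grip": 1},{"dx": 0,"dy": 0.001,"dz": 0,"yaw": 0,"grip": 1},{"dx": 0,"dy": 0,"dz": 0,"yaw": 0,"grip": 1}]'

```text
time: 7.7
tool_pos: [0.4406, -0.0669, 0.0729]
orientation: [0.0, -0.022, 1.0, 0.0]
wrist_force: [0.6, 0.9, 0.4]
opening: 0.0007
finger_force: 0.0
```

Emit:
move_arm --steps '[{"dx": 0,"dy": 0.001,"dz": 0,"yaw": 0,"grip": 1},{"dx": 0,"dy": 0.001,"dz": 0,"yaw": 0,"grip": 1},{"dx": 0,"dy": 0,"dz": 0,"yaw": 0,"grip": 1}]'

```text
time: 8.07
tool_pos: [0.4403, -0.065, 0.0725]
orientation: [-0.0, -0.022, 1.0, -0.0]
wrist_force: [-0.3, -0.3, -1.0]
opening: 0.0002
finger_force: 0.0
```

Emit:
move_arm --steps '[{"dx": 0,"dy": 0.001,"dz": 0,"yaw": 0,"grip": 1},{"dx": 0,"dy": 0.001,"dz": 0,"yaw": 0,"grip": 1},{"dx": 0,"dy": 0,"dz": 0,"yaw": 0,"grip": 1}]'

```text
time: 8.45
tool_pos: [0.4402, -0.063, 0.0725]
orientation: [-0.0, -0.022, 1.0, -0.0]
wrist_force: [-0.6, 0.6, -0.3]
opening: -0.0001
finger_force: 0.0
```

Emit:
move_arm --steps '[{"dx": 0,"dy": 0.001,"dz": 0,"yaw": 0,"grip": 1},{"dx": 0,"dy": 0.001,"dz": 0,"yaw": 0,"grip": 1},{"dx": 0,"dy": 0,"dz": 0,"yaw": 0,"grip": 1}]'

```text
time: 8.82
tool_pos: [0.4401, -0.0621, 0.0726]
orientation: [-0.0, -0.022, 1.0, -0.001]
wrist_force: [1.9, -6.0, -1.4]
opening: 0.0009
finger_force: 3.4
```

Emit:
move_arm --steps '[{"dx": 0,"dy": 0.001,"dz": 0,"yaw": 0,"grip": 1},{"dx": 0,"dy": 0.0005,"dz": 0,"yaw": 0,"grip": 1},{"dx": 0,"dy": 0,"dz": 0,"yaw": 0,"grip": 1}]'

```text
time: 9.2
tool_pos: [0.44, -0.0618, 0.0726]
orientation: [-0.0, -0.022, 1.0, -0.002]
wrist_force: [3.3, -14.5, -3.5]
opening: 0.0004
finger_force: 6.9
```

Clamp c held 15 N without moving, so it is tight. Next is b.

Emit:
move_arm --steps '[{"dx": 0,"dy": -0.012,"dz": 0,"yaw": 0,"grip": 1},{"dx": 0,"dy": 0,"dz": -0.05,"yaw": 0,"grip": 1},{"dx": 0,"dy": 0,"dz": 0,"yaw": -5.4,"grip": 1},{"dx": 0,"dy": 0,"dz": 0,"yaw": -5.4,"grip": 1},{"dx": -0.0121,"dy": 0.0306,"dz": 0,"yaw": 0,"grip": 1},{"dx": -0.0121,"dy": 0.0306,"dz": 0,"yaw": 0,"grip": 1},{"dx": -0.0121,"dy": 0.0306,"dz": 0,"yaw": 0,"grip": 1},{"dx": -0.0121,"dy": 0.0306,"dz": 0,"yaw": 0,"grip": 1},{"dx": 0,"dy": 0,"dz": 0,"yaw": 0,"grip": 1}]'

```text
time: 10.32
tool_pos: [0.4601, 0.0604, 0.1226]
orientation: [0.0, -0.117, 0.993, 0.0]
wrist_force: [-0.4, -1.1, -0.2]
opening: 0.0006
finger_force: 0.0
```

```bash
python3 -c "
from h import *
go(.4587,.0591,.0725)"
```

```text
t 10.32 tcp [0.4601 0.0604 0.1226] yang 103.43 F [-0.35 -1.13 -0.19] op 0.0006 d tool [ 0.0017 -0.0009  0.0501]
```

Emit:
move_arm --steps '[{"dx": 0.0015,"dy": 0,"dz": 0.025,"yaw": 0,"grip": 1},{"dx": 0,"dy": 0,"dz": 0.025,"yaw": 0,"grip": 1},{"dx": 0,"dy": 0,"dz": 0,"yaw": 0,"grip": 1},{"dx": 0,"dy": 0.001,"dz": 0,"yaw": 0,"grip": 1},{"dx": 0,"dy": 0.001,"dz": 0,"yaw": 0,"grip": 1},{"dx": 0,"dy": 0,"dz": 0,"yaw": 0,"grip": 1}]'

```text
time: 11.08
tool_pos: [0.4581, 0.0605, 0.0733]
orientation: [0.001, -0.116, 0.993, 0.0]
wrist_force: [-0.5, -0.3, 0.5]
opening: 0.0004
finger_force: 0.0
```

Emit:
move_arm --steps '[{"dx": 0,"dy": 0.001,"dz": 0,"yaw": 0,"grip": 1},{"dx": 0,"dy": 0.001,"dz": 0,"yaw": 0,"grip": 1},{"dx": 0,"dy": 0,"dz": 0,"yaw": 0,"grip": 1}]'

```text
time: 11.45
tool_pos: [0.4572, 0.0623, 0.0726]
orientation: [0.0, -0.116, 0.993, 0.0]
wrist_force: [-1.8, 0.7, -1.0]
opening: 0.0004
finger_force: 0.0
```

Emit:
move_arm --steps '[{"dx": 0,"dy": 0.001,"dz": 0,"yaw": 0,"grip": 1},{"dx": 0,"dy": 0.0005,"dz": 0,"yaw": 0,"grip": 1},{"dx": 0,"dy": 0,"dz": 0,"yaw": 0,"grip": 1}]'

```text
time: 11.82
tool_pos: [0.4568, 0.0635, 0.0725]
orientation: [-0.0, -0.116, 0.993, -0.0]
wrist_force: [0.8, -1.9, -0.9]
opening: 0.0004
finger_force: 0.7
```

Emit:
move_arm --steps '[{"dx": 0,"dy": 0.001,"dz": 0,"yaw": 0,"grip": 1},{"dx": 0,"dy": 0.0005,"dz": 0,"yaw": 0,"grip": 1},{"dx": 0,"dy": 0,"dz": 0,"yaw": 0,"grip": 1}]'

```text
time: 12.2
tool_pos: [0.4566, 0.0641, 0.0725]
orientation: [-0.0, -0.116, 0.993, -0.001]
wrist_force: [3.9, -7.5, 0.5]
opening: 0.0003
finger_force: 3.5
```

Emit:
move_arm --steps '[{"dx": 0,"dy": 0.001,"dz": 0,"yaw": 0,"grip": 1},{"dx": 0,"dy": 0,"dz": 0,"yaw": 0,"grip": 1}]'

```text
time: 12.45
tool_pos: [0.4565, 0.0642, 0.0725]
orientation: [-0.0, -0.116, 0.993, -0.001]
wrist_force: [5.7, -11.4, -0.9]
opening: 0.0002
finger_force: 5.7
```

Clamp b did not budge at 12.7 N, well above the loose threshold, so it is tight. Next is a.

Emit:
move_arm --steps '[{"dx": 0,"dy": -0.012,"dz": 0,"yaw": 0,"grip": 1},{"dx": 0,"dy": 0,"dz": -0.05,"yaw": 0,"grip": 1},{"dx": 0,"dy": 0,"dz": 0,"yaw": 1.6,"grip": 1},{"dx": -0.008,"dy": 0.034,"dz": 0,"yaw": 0,"grip": 1},{"dx": -0.008,"dy": 0.034,"dz": 0,"yaw": 0,"grip": 1},{"dx": -0.008,"dy": 0.034,"dz": 0,"yaw": 0,"grip": 1},{"dx": -0.008,"dy": 0.034,"dz": 0,"yaw": 0,"grip": 1},{"dx": 0,"dy": 0,"dz": 0,"yaw": 0,"grip": 1},{"dx": 0,"dy": 0,"dz": 0,"yaw": 0,"grip": 1}]'

```text
time: 13.58
tool_pos: [0.4622, 0.1936, 0.1219]
orientation: [-0.001, -0.101, 0.995, -0.0]
wrist_force: [-0.6, -0.9, 0.7]
opening: 0.0006
finger_force: 0.0
```

```bash
python3 -c "
from h import *
go(.4616,.1952,.0725)"
```

```text
t 13.57 tcp [0.4622 0.1936 0.1219] yang 101.65 F [-0.55 -0.86  0.72] op 0.0006 d tool [0.0002 0.0017 0.0494]
```

Emit:
move_arm --steps '[{"dx": 0,"dy": 0,"dz": 0.025,"yaw": 0,"grip": 1},{"dx": 0,"dy": 0,"dz": 0.025,"yaw": 0,"grip": 1},{"dx": 0,"dy": 0,"dz": 0,"yaw": 0,"grip": 1},{"dx": 0,"dy": 0.001,"dz": 0,"yaw": 0,"grip": 1},{"dx": 0,"dy": 0.001,"dz": 0,"yaw": 0,"grip": 1},{"dx": 0,"dy": 0.001,"dz": 0,"yaw": 0,"grip": 1},{"dx": 0,"dy": 0.001,"dz": 0,"yaw": 0,"grip": 1},{"dx": 0,"dy": 0,"dz": 0,"yaw": 0,"grip": 1}]'

```text
time: 14.58
tool_pos: [0.4621, 0.1982, 0.0727]
orientation: [0.0, -0.102, 0.995, 0.0]
wrist_force: [0.5, 0.4, -0.2]
opening: 0.0003
finger_force: 0.0
```

Emit:
move_arm --steps '[{"dx": 0,"dy": 0.001,"dz": 0,"yaw": 0,"grip": 1},{"dx": 0,"dy": 0.001,"dz": 0,"yaw": 0,"grip": 1},{"dx": 0,"dy": 0,"dz": 0,"yaw": 0,"grip": 1}]'

```text
time: 14.95
tool_pos: [0.4616, 0.2, 0.0725]
orientation: [-0.0, -0.102, 0.995, -0.0]
wrist_force: [0.2, -0.7, -0.3]
opening: 0.0006
finger_force: 0.0
```

Emit:
move_arm --steps '[{"dx": 0,"dy": 0.001,"dz": 0,"yaw": 0,"grip": 1},{"dx": 0,"dy": 0.0005,"dz": 0,"yaw": 0,"grip": 1},{"dx": 0,"dy": 0,"dz": 0,"yaw": 0,"grip": 1}]'

```text
time: 15.32
tool_pos: [0.4613, 0.2008, 0.0725]
orientation: [-0.0, -0.102, 0.995, -0.0]
wrist_force: [2.2, -3.6, -0.4]
opening: 0.0004
finger_force: 2.0
```

Emit:
move_arm --steps '[{"dx": 0,"dy": 0.001,"dz": 0,"yaw": 0,"grip": 1},{"dx": 0,"dy": 0.0005,"dz": 0,"yaw": 0,"grip": 1},{"dx": 0,"dy": 0,"dz": 0,"yaw": 0,"grip": 1}]'

```text
time: 15.7
tool_pos: [0.4609, 0.2018, 0.0724]
orientation: [-0.001, -0.102, 0.995, -0.001]
wrist_force: [2.6, -5.8, 0.4]
opening: 0.0005
finger_force: 3.1
```

The force levels off near 6.4 N while the knob moves, so clamp a is the loose one. I'll turn it on by about 15 degrees.

Emit:
move_arm --steps '[{"dx": 0,"dy": 0.0015,"dz": 0,"yaw": 0,"grip": 1},{"dx": 0,"dy": 0.0015,"dz": 0,"yaw": 0,"grip": 1},{"dx": 0,"dy": 0.0015,"dz": 0,"yaw": 0,"grip": 1},{"dx": 0,"dy": 0.0015,"dz": 0,"yaw": 0,"grip": 1},{"dx": 0,"dy": 0,"dz": 0,"yaw": 0,"grip": 1}]'

```text
time: 16.32
tool_pos: [0.4593, 0.2073, 0.0724]
orientation: [-0.001, -0.101, 0.995, -0.001]
wrist_force: [2.5, -6.0, 0.7]
opening: 0.0005
finger_force: 3.3
```

Emit:
move_arm --steps '[{"dx": 0,"dy": 0.0015,"dz": 0,"yaw": 0,"grip": 1},{"dx": 0,"dy": 0.0015,"dz": 0,"yaw": 0,"grip": 1},{"dx": 0,"dy": 0.0015,"dz": 0,"yaw": 0,"grip": 1},{"dx": 0,"dy": 0.001,"dz": 0,"yaw": 0,"grip": 1},{"dx": 0,"dy": 0,"dz": 0,"yaw": 0,"grip": 1}]'

```text
time: 16.95
tool_pos: [0.4584, 0.2127, 0.0724]
orientation: [-0.001, -0.101, 0.995, -0.001]
wrist_force: [2.3, -6.8, -1.0]
opening: 0.0004
finger_force: 3.4
```

Emit:
move_arm --steps '[{"dx": 0,"dy": -0.01,"dz": 0,"yaw": 0,"grip": 1},{"dx": 0,"dy": 0,"dz": -0.045,"yaw": 0,"grip": 1},{"dx": 0,"dy": 0,"dz": -0.045,"yaw": 0,"grip": 0.5}]'

```text
time: 17.32
tool_pos: [0.4606, 0.2044, 0.1634]
orientation: [-0.0, -0.102, 0.995, 0.0]
wrist_force: [0.8, 1.1, -0.3]
opening: 0.0046
finger_force: 0.0
```

Emit:
move_arm --steps '[{"dx": 0.0109,"dy": -0.0544,"dz": 0,"yaw": 0,"grip": -0.2},{"dx": 0.0109,"dy": -0.0544,"dz": 0,"yaw": 0,"grip": -0.2},{"dx": 0.0109,"dy": -0.0544,"dz": 0,"yaw": 0,"grip": -0.2},{"dx": 0.0109,"dy": -0.0544,"dz": 0,"yaw": 0,"grip": -0.2},{"dx": 0.0109,"dy": -0.0544,"dz": 0,"yaw": 0,"grip": -0.2},{"dx": 0.0109,"dy": -0.0544,"dz": 0,"yaw": 0,"grip": -0.2},{"dx": 0.0109,"dy": -0.0544,"dz": 0,"yaw": 0,"grip": -0.2},{"dx": 0.0109,"dy": -0.0544,"dz": 0,"yaw": 0,"grip": -0.2},{"dx": 0.0109,"dy": -0.0544,"dz": 0,"yaw": 0,"grip": -0.2},{"dx": 0.0109,"dy": -0.0544,"dz": 0,"yaw": 0,"grip": -0.2}]'

```text
time: 18.58
tool_pos: [0.4642, -0.3522, 0.1627]
orientation: [0.001, -0.102, 0.995, 0.0]
wrist_force: [0.6, -0.7, 0.0]
opening: 0.0523
finger_force: 0.0
```

Emit:
move_arm --steps '[{"dx": 0,"dy": 0,"dz": 0,"yaw": 0,"grip": -0.2},{"dx": 0,"dy": 0,"dz": 0,"yaw": 0,"grip": -0.2}]'

```text
time: 18.82
tool_pos: [0.4637, -0.3502, 0.1622]
orientation: [0.0, -0.101, 0.995, 0.0]
wrist_force: [0.4, -1.2, -0.6]
opening: 0.0523
finger_force: 0.0
```

```bash
python3 - <<'E'
from h import *
go(.463,-.351,.036)
im={}
for n in("wrist","top","scene"):
    im[n]=r.read_camera(n);cv2.imwrite(f"pics/{n}3.png",im[n][:,:,::-1])
    h=cv2.cvtColor(im[n],cv2.COLOR_RGB2HSV)
    rng=dict(wrist=((0,200,60),(4,255,255))).get(n,((7,190,110),(20,255,255)))
    k,_,s,ce=cv2.connectedComponentsWithStats(cv2.inRange(h,*rng))
    print(n,[(s[i].tolist(),ce[i].round(1).tolist()) for i in range(1,k) if s[i][4]>12 and (n=="wrist" or (n=="top" and 200<ce[i][1]<225) or (n=="scene" and ce[i][1]>150 and s[i][2]<9))])
c=np.zeros((580,800,3),np.uint8);c[:384,:512]=im["wrist"];c[390:575,:798]=cv2.resize(im["top"][160:222,150:416],(798,186))[:185]
cv2.imwrite("pics/z3.png",c[:,:,::-1])
E
```

```text
t 18.82 tcp [ 0.4637 -0.3502  0.1622] yang 101.62 F [ 0.36 -1.17 -0.56] op 0.0523 d tool [ 0.0009 -0.0007  0.1262]
wrist []
top [([166, 209, 5, 5, 19], [168.5, 211.0]), ([227, 209, 5, 5, 24], [229.1, 210.9]), ([278, 213, 5, 5, 21], [280.0, 215.0])]
scene [([247, 166, 5, 11, 36], [249.1, 170.8]), ([288, 178, 4, 12, 41], [289.4, 183.5]), ([342, 192, 6, 13, 46], [344.6, 197.8]), ([183, 210, 6, 6, 24], [185.3, 212.2])]
```

View pics/z3.png

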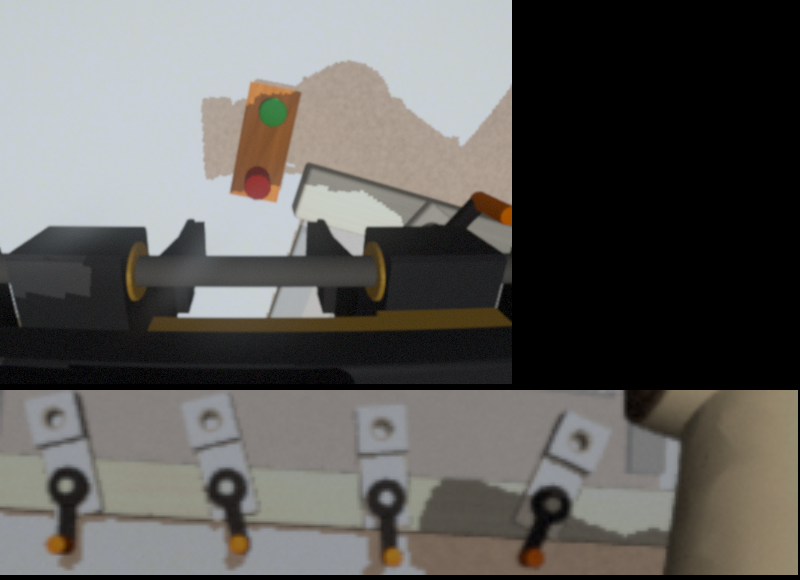

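Lever a's knob has moved about 12.5 mm (5 px) and the other three have not moved. In the wrist view the red pin's head is at (257,183), between the fingers laterally, with the green one at (272,112). I'll refine the pin position from this view.

```bash
cat >> h.py <<'E'
def wray(px,z):
    s,R=st();m=r.camera_model("wrist");K=np.array([[m['fx'],0,m['cx']],[0,m['fy'],m['cy']],[0,0,1]])
    u=cv2.undistortPoints(np.float64(px).reshape(-1,1,2),K,m['dist'])[0,0];A=m['tool_from_camera']
    d=R@A[:3,:3]@np.array([*u,1]);o=R@A[:3,3]+s['tool_pos'];return (o+d*(z-o[2])/d[2]).round(4)
E
python3 - <<'E'
from h import *
im=cv2.imread("pics/wrist3.png");h=cv2.cvtColor(im,cv2.COLOR_BGR2HSV)
for nm,m in(("red",cv2.inRange(h,(172,140,60),(180,255,255))|cv2.inRange(h,(0,140,60),(4,255,255))),("green",cv2.inRange(h,(50,140,50),(85,255,255)))):
    k,_,s,ce=cv2.connectedComponentsWithStats(m);i=1+s[1:,4].argmax();x,y,w,hh,a=s[i]
    print(nm,s[i],ce[i],wray(ce[i],.056),wray((x+w/2-.5,y+w/2-.5),.064),wray((x+w/2-.5,y+hh-w/2-.5),.064))
E
```

```text
red [245 174  25  24 445] [257.23595506 184.93033708] [ 0.465 -0.348  0.056] [ 0.4638 -0.3485  0.064 ] [ 0.4629 -0.3486  0.064 ]
green [261 108  24  17 200] [272.015 116.805] [ 0.4088 -0.348   0.056 ] [ 0.4102 -0.3477  0.064 ] [ 0.4051 -0.3488  0.064 ]
```

Emit:
move_arm --steps '[{"dx": 0,"dy": 0.0007,"dz": 0.04,"yaw": 0,"grip": -0.2},{"dx": 0,"dy": 0,"dz": 0.04,"yaw": 0,"grip": -0.2},{"dx": 0,"dy": 0,"dz": 0.03,"yaw": 0,"grip": -0.2},{"dx": 0,"dy": 0,"dz": 0.014,"yaw": 0,"grip": -0.2},{"dx": 0,"dy": 0,"dz": 0,"yaw": 0,"grip": -0.2},{"dx": 0,"dy": 0,"dz": 0,"yaw": 0,"grip": -0.2}]'

```text
time: 19.73
tool_pos: [0.465, -0.35, 0.04]
orientation: [0.001, -0.102, 0.995, -0.001]
wrist_force: [0.4, -0.0, 0.8]
opening: 0.0524
finger_force: 0.0
```

Emit:
move_arm --steps '[{"dx": 0,"dy": 0,"dz": 0,"yaw": 0,"grip": 0.3},{"dx": 0,"dy": 0,"dz": 0,"yaw": 0,"grip": 0.5},{"dx": 0,"dy": 0,"dz": 0,"yaw": 0,"grip": 1},{"dx": 0,"dy": 0,"dz": 0,"yaw": 0,"grip": 1},{"dx": 0,"dy": 0,"dz": 0,"yaw": 0,"grip": 1}]'

```text
time: 20.35
tool_pos: [0.4639, -0.3498, 0.0387]
orientation: [-0.0, -0.102, 0.995, -0.0]
wrist_force: [-0.5, 0.1, 1.4]
opening: 0.0211
finger_force: 30.0
```

Emit:
move_arm --steps '[{"dx": 0,"dy": 0,"dz": -0.03,"yaw": 0,"grip": 1},{"dx": 0,"dy": 0,"dz": -0.05,"yaw": 0,"grip": 1},{"dx": 0,"dy": 0,"dz": -0.05,"yaw": 0,"grip": 1},{"dx": 0,"dy": 0,"dz": 0,"yaw": 0,"grip": 1}]'

```text
time: 20.85
tool_pos: [0.4663, -0.351, 0.1733]
orientation: [0.004, -0.102, 0.995, -0.003]
wrist_force: [-0.2, 1.2, -0.6]
opening: 0.0213
finger_force: 30.0
```

Emit:
move_arm --steps '[{"dx": -0.0181,"dy": 0.0463,"dz": 0,"yaw": 0,"grip": 1},{"dx": -0.0181,"dy": 0.0463,"dz": 0,"yaw": 0,"grip": 1},{"dx": -0.0181,"dy": 0.0463,"dz": 0,"yaw": 0,"grip": 1},{"dx": -0.0181,"dy": 0.0463,"dz": 0,"yaw": 0,"grip": 1},{"dx": -0.0181,"dy": 0.0463,"dz": 0,"yaw": 0,"grip": 1},{"dx": -0.0181,"dy": 0.0463,"dz": 0,"yaw": 0,"grip": 1},{"dx": -0.0181,"dy": 0.0463,"dz": 0,"yaw": 0,"grip": 1},{"dx": -0.0181,"dy": 0.0463,"dz": 0,"yaw": 0,"grip": 1},{"dx": -0.0181,"dy": 0.0463,"dz": 0,"yaw": 0,"grip": 1},{"dx": -0.0181,"dy": 0.0463,"dz": 0,"yaw": 0,"grip": 1}]'

```text
time: 22.1
tool_pos: [0.5468, 0.1417, 0.1672]
orientation: [-0.001, -0.102, 0.995, -0.0]
wrist_force: [1.0, -1.2, 0.1]
opening: 0.0209
finger_force: 30.0
```

Emit:
move_arm --steps '[{"dx": -0.0181,"dy": 0.0463,"dz": 0,"yaw": 0,"grip": 1},{"dx": -0.0181,"dy": 0.0463,"dz": 0,"yaw": 0,"grip": 1},{"dx": 0,"dy": 0,"dz": 0,"yaw": 0,"grip": 1},{"dx": 0,"dy": 0,"dz": 0,"yaw": 0,"grip": 1}]'

```text
time: 22.6
tool_pos: [0.5634, 0.2378, 0.1671]
orientation: [-0.001, -0.102, 0.995, -0.001]
wrist_force: [-0.1, -0.4, -1.1]
opening: 0.0212
finger_force: 30.0
```

```bash
python3 - <<'E'
from h import *
go(.5648,.2392,.0987)
im=r.read_camera("wrist");cv2.imwrite("pics/w4.png",im[:,:,::-1])
E
```

```text
t 22.6 tcp [0.5634 0.2378 0.1671] yang 101.67 F [-0.08 -0.36 -1.15] op 0.0212 d tool [-0.0019  0.0012  0.0684]
```

View pics/w4.png

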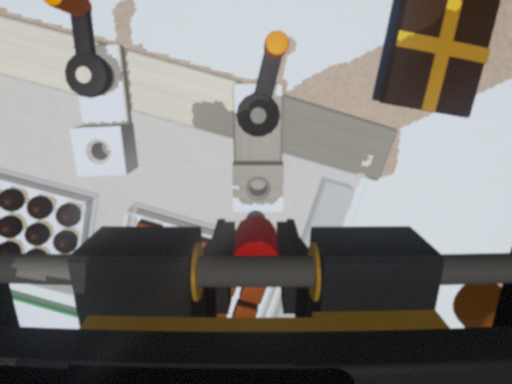

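The wrist view shows hole a at (259,187), the hub at (258,114) and the held pin's stem tip at about (256,215), with the lever clearly turned.

```bash
python3 - <<'E'
from h import *
im=cv2.imread("pics/w4.png")
s,R=st()
for nm,px,z in(("hole",(258.8,187),.06),("hub",(258,114),.066),("tip",(256,215),.1364),("tiptop",(256,212),.1364),("holeb",(98,150.5),.06)):
    p=wray(px,z);print(nm,p,"tool",(R.T@(p-s['tool_pos'])).round(4))
c=im[160:235,200:310].copy();g=cv2.cvtColor(c,cv2.COLOR_BGR2GRAY)
cv2.imwrite("pics/w4z.png",cv2.resize(c,None,fx=6,fy=6,interpolation=cv2.INTER_CUBIC))
E
```

```text
hole [0.5658 0.2401 0.06  ] tool [-0.003   0.0024  0.1076]
hub [0.5076 0.2273 0.066 ] tool [0.0566 0.0016 0.1017]
tip [0.5625 0.237  0.1364] tool [ 0.001  -0.      0.0312]
tiptop [0.5606 0.2366 0.1364] tool [ 0.0029 -0.      0.0312]
holeb [0.5619 0.1059 0.06  ] tool [ 0.0278 -0.1283  0.1077]
```

View pics/w4z.png

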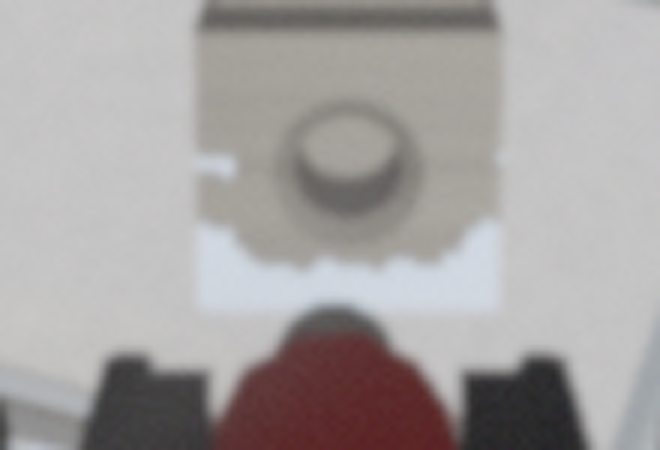

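Emit:
move_arm --steps '[{"dx": -0.0016,"dy": 0.0015,"dz": 0.03,"yaw": 0,"grip": 1},{"dx": 0,"dy": 0,"dz": 0.03,"yaw": 0,"grip": 1},{"dx": 0,"dy": 0,"dz": 0.01,"yaw": 0,"grip": 1},{"dx": 0,"dy": 0,"dz": 0,"yaw": 0,"grip": 1},{"dx": 0,"dy": 0,"dz": 0.004,"yaw": 0,"grip": 1},{"dx": 0,"dy": 0,"dz": 0.003,"yaw": 0,"grip": 1},{"dx": 0,"dy": 0,"dz": 0,"yaw": 0,"grip": 1}]'

```text
time: 23.52
tool_pos: [0.5655, 0.2402, 0.0918]
orientation: [0.0, -0.102, 0.995, 0.0]
wrist_force: [0.0, 0.2, -0.3]
opening: 0.021
finger_force: 30.0
```

Emit:
move_arm --steps '[{"dx": 0,"dy": 0,"dz": 0.002,"yaw": 0,"grip": 1},{"dx": 0,"dy": 0,"dz": 0.001,"yaw": 0,"grip": 1},{"dx": 0,"dy": 0,"dz": 0,"yaw": 0,"grip": 1}]'

```text
time: 23.9
tool_pos: [0.5654, 0.2401, 0.0884]
orientation: [-0.0, -0.102, 0.995, -0.0]
wrist_force: [-0.4, 0.5, -0.5]
opening: 0.0211
finger_force: 30.0
```

Emit:
move_arm --steps '[{"dx": 0,"dy": 0,"dz": 0.002,"yaw": 0,"grip": 1},{"dx": 0,"dy": 0,"dz": 0.001,"yaw": 0,"grip": 1},{"dx": 0,"dy": 0,"dz": 0,"yaw": 0,"grip": 1}]'

```text
time: 24.28
tool_pos: [0.5654, 0.2401, 0.0854]
orientation: [-0.0, -0.102, 0.995, -0.0]
wrist_force: [-0.0, -0.0, -0.7]
opening: 0.0212
finger_force: 30.0
```

Emit:
move_arm --steps '[{"dx": 0,"dy": 0,"dz": 0.001,"yaw": 0,"grip": 1},{"dx": 0,"dy": 0,"dz": 0.001,"yaw": 0,"grip": 1},{"dx": 0,"dy": 0,"dz": 0,"yaw": 0,"grip": 1}]'

```text
time: 24.65
tool_pos: [0.5654, 0.2401, 0.0834]
orientation: [-0.0, -0.102, 0.995, -0.0]
wrist_force: [0.6, -0.0, -0.3]
opening: 0.0208
finger_force: 30.0
```

The stem is 7 mm into the hole with no contact force.

Emit:
move_arm --steps '[{"dx": 0,"dy": 0,"dz": 0.002,"yaw": 0,"grip": 1},{"dx": 0,"dy": 0,"dz": 0.002,"yaw": 0,"grip": 1},{"dx": 0,"dy": 0,"dz": 0.002,"yaw": 0,"grip": 1},{"dx": 0,"dy": 0,"dz": 0,"yaw": 0,"grip": 1}]'

```text
time: 25.15
tool_pos: [0.5653, 0.24, 0.0773]
orientation: [-0.0, -0.102, 0.995, -0.0]
wrist_force: [0.1, -0.9, -0.6]
opening: 0.0214
finger_force: 30.0
```

Emit:
move_arm --steps '[{"dx": 0,"dy": 0,"dz": 0.002,"yaw": 0,"grip": 1},{"dx": 0,"dy": 0,"dz": 0.002,"yaw": 0,"grip": 1},{"dx": 0,"dy": 0,"dz": 0.002,"yaw": 0,"grip": 1},{"dx": 0,"dy": 0,"dz": 0.001,"yaw": 0,"grip": 1},{"dx": 0,"dy": 0,"dz": 0,"yaw": 0,"grip": 1}]'

```text
time: 25.78
tool_pos: [0.5655, 0.2401, 0.0704]
orientation: [-0.0, -0.102, 0.995, -0.0]
wrist_force: [-0.3, -1.1, 0.3]
opening: 0.0215
finger_force: 30.0
```

Emit:
move_arm --steps '[{"dx": 0,"dy": 0,"dz": 0.001,"yaw": 0,"grip": 1},{"dx": 0,"dy": 0,"dz": 0.0005,"yaw": 0,"grip": 1},{"dx": 0,"dy": 0,"dz": 0,"yaw": 0,"grip": 1}]'

```text
time: 26.15
tool_pos: [0.5655, 0.2401, 0.069]
orientation: [-0.0, -0.102, 0.995, -0.0]
wrist_force: [0.6, -0.7, 0.1]
opening: 0.0212
finger_force: 30.0
```

Emit:
move_arm --steps '[{"dx": 0,"dy": 0,"dz": 0.0006,"yaw": 0,"grip": 1},{"dx": 0,"dy": 0,"dz": 0,"yaw": 0,"grip": 1}]'

```text
time: 26.4
tool_pos: [0.5655, 0.2402, 0.0687]
orientation: [0.0, -0.102, 0.995, 0.0]
wrist_force: [0.2, 0.0, 1.0]
opening: 0.0212
finger_force: 30.0
```

Emit:
move_arm --steps '[{"dx": 0,"dy": 0,"dz": 0,"yaw": 0,"grip": 0.3},{"dx": 0,"dy": 0,"dz": 0,"yaw": 0,"grip": 0.1},{"dx": 0,"dy": 0,"dz": 0,"yaw": 0,"grip": -0.2},{"dx": 0,"dy": 0,"dz": 0,"yaw": 0,"grip": -0.2},{"dx": 0,"dy": 0,"dz": 0,"yaw": 0,"grip": -0.2}]'

```text
time: 27.02
tool_pos: [0.5655, 0.2401, 0.0684]
orientation: [-0.0, -0.102, 0.995, 0.0]
wrist_force: [-0.6, 0.0, -0.2]
opening: 0.0513
finger_force: 0.0
```

Emit:
move_arm --steps '[{"dx": 0,"dy": 0,"dz": -0.02,"yaw": 0,"grip": -0.2},{"dx": 0,"dy": 0,"dz": -0.04,"yaw": 0,"grip": -0.2},{"dx": 0,"dy": 0,"dz": -0.04,"yaw": 0,"grip": -0.2},{"dx": 0,"dy": 0,"dz": 0,"yaw": 0,"grip": -0.2},{"dx": 0,"dy": 0,"dz": 0,"yaw": 0,"grip": -0.2}]'

```text
time: 27.65
tool_pos: [0.565, 0.2399, 0.168]
orientation: [-0.0, -0.101, 0.995, 0.0]
wrist_force: [-0.2, 0.3, 0.3]
opening: 0.0521
finger_force: 0.0
```

```bash
python3 - <<'E'
from h import *
a=r.read_camera("wrist");b=r.read_camera("scene")
c=np.zeros((384,800,3),np.uint8);c[:,:420]=a[:,90:510];c[:320,430:790]=cv2.resize(b[150:250,260:372],(360,320),interpolation=cv2.INTER_CUBIC)
cv2.imwrite("pics/z5.png",c[:,:,::-1]);go(.5655,.2401,.069)
E
```

```text
t 27.75 tcp [0.5647 0.2397 0.1671] yang 101.66 F [-1.09  0.29  0.6 ] op 0.0526 d tool [-0.0011  0.0004  0.0981]
```

View pics/z5.png

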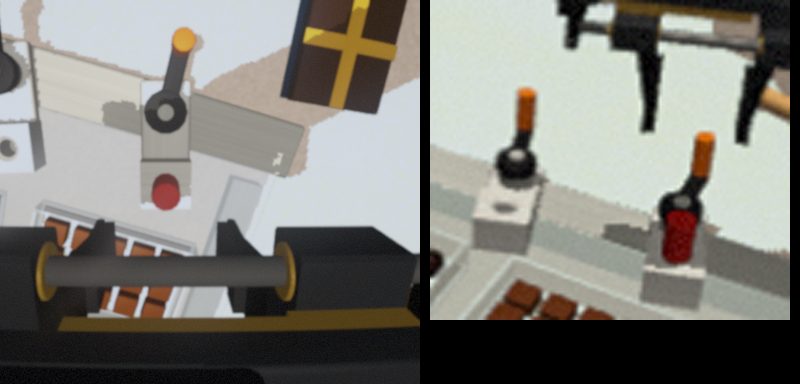

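The red pin stands upright with its head on clamp a's block (crop (166,192)), the gripper is clear and the lever stays turned. I'll hand the job in.

```bash
python3 -c "
from rig import r
print(r.close_job())"
```

```text
the job is handed in; nothing more can be done
None
```

Clamp a was the loose one: I turned its lever on by about 14.5°, put the red pin upright and fully home in its hole, let go, and handed the job in at about 28 s.

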